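# Put the bench tools back with their own kind

### The job

The job is finished and five hand tools lie mixed on the jeweller's bench: two gravers, two punches and a pair of pliers. Put each one back in the tray that already holds a tool of its kind, lying flat on the tray's floor and not on the rim or on another tool. Lay the tools down rather than dropping them, and do not knock the little flux jar.

Things in the scene. Friction and masses are not known exactly. Their poses are not given: they have to be found in the camera images.
- graver_long: graver, 95 mm long: octagonal pale wood handle 46 long, 22 wide, 22 high, slimmer towards a brass ferrule, and a thin steel blade sloping down to the bench. Origin at the middle of the handle, 11 mm above what it lies on; x runs along the tool to the blade tip (butt -23, tip +72 mm), z up as it lies. Grip across the handle (along y) at x = -10 to 0 mm. 45 g.
- graver_short: graver, 83 mm long, stockier: the same size of octagonal pale wood handle, 46 x 22 x 22 mm, but thick for most of its length, and a shorter steel blade sloping down. Origin at the middle of the handle, 11 mm above what it lies on; x runs along the tool to the blade tip (butt -23, tip +60 mm), z up. Grip across the handle (along y) at x = -10 to 0 mm. 40 g.
- punch_flat: chasing punch: plain square steel bar 11 x 11 mm, 105 mm long, stepped down at one end to a flat chisel-like face. Origin at the middle of the bar, 5.5 mm above what it lies on; x runs along the bar to the chisel end (ends at -53 and +53 mm), z up as it lies. Grip across the bar (along y) at the origin. 90 g.
- punch_ball: doming punch: plain square steel bar 11 x 11 mm, 88 mm long, with a thin neck and an 11 mm ball at one end. Origin at the middle of the bar, 5.5 mm above what it lies on; x runs along the bar to the ball (ends at -44 and +44 mm), z up as it lies. Grip across the bar (along y) at the origin. 75 g.
- pliers: small closed pliers lying flat, rigid, 120 mm long: steel joint 26 long, 17 wide, 10 high, slim steel jaws, two bowed black-sleeved handles 48 mm wide over both. Origin at the middle of the joint, 5 mm above what they lie on; x points to the jaw tips (jaws to +36, handles to -85 mm), z up as they lie. Grip across the joint (along y) at the origin. 85 g.
- tray_gravers: shallow wooden tray, grey felt floor, fixed; all three alike: 180 (x) by 170 (y) mm, walls 5 thick and 20 high, floor 5 thick. Origin: centre of underside. Known by the graver already in it, lying along the tray's x beside its +y wall (in the strip y = 48 to 80 mm); the rest is free.
- tray_punches: shallow wooden tray, grey felt floor, fixed; all three alike: 180 (x) by 170 (y) mm, walls 5 thick and 20 high, floor 5 thick. Origin: centre of underside. Known by the steel punch already in it, lying along the tray's x beside its +y wall (in the strip y = 55 to 80 mm); the rest is free.
- tray_pliers: shallow wooden tray, grey felt floor, fixed; all three alike: 180 (x) by 170 (y) mm, walls 5 thick and 20 high, floor 5 thick. Origin: centre of underside. Known by the pliers already in it, lying along the tray's x on its +y side (in the strip y = 20 to 80 mm); the rest is free.
- flux_jar: small glass jar of white flux with a black lid, 40 mm across, 46 mm high, standing on the bench between the loose tools and the tray on the robot's left. Not to be moved. Origin at the centre of its underside, z up.
Mind the look-alikes: they are no part of the job. Leave any turquoise look-alike of the pliers alone. Leave any red look-alike of the graver_short alone.

How it is judged:
By the outcome, as a careful person would: the job done as asked, in the order asked, and still so for the second after the job is handed in, with the robot touching nothing.
It also fails if it takes over 112 s, if anything falls off the work surface, if the arm or the gripper's body presses on something with over 40 N, if the wrist force passes 120 N, or if a joint passes its speed limit or range.

### The arm

A 7-joint arm with a two-finger parallel gripper is mounted at the origin on the work surface. World frame = base frame: x ahead of the robot, y to its left, z up, the work surface at z = 0. Lengths are in m, angles in rad, forces in N, time in s.
With the tool pointing down it reaches from about 0.35 to 0.9 m from the base axis. Payload 8.1 kg.
Tool frame: the origin (TCP) lies at the very end of the fingers, on their centre line; the grasp point (between the pads) lies 19 mm behind it; z points along the fingers, y is the direction in which the jaws open and shut (so a half turn about z gives the same grasp; the last joint's range is limited). The gripper opens to 92 mm and grips with 3 to 60 N. Pads are 19 mm wide; open, the fingers measure 130 mm over their backs; the gripper's body (75 mm by 190 mm) begins 47 mm behind the grasp point.
Start: joints at [1.061, 0.434, 0.025, 1.573, -0.012, 1.134, -0.075], TCP at [0.247, -0.574, 0.227] pointing down, gripper open.
Joint ranges: [-2.62, 2.62], [-0.44, 2.09], [-1.27, 1.32], [0.08, 2.57], [-1.32, 4.46], [0.12, 2], [-2.74, 2.74]. Speed limits (rad/s): [2.22, 2.22, 3.01, 3.01, 3.14, 3.14, 3.14].

### API

Orientations are given as a unit quaternion [x, y, z, w].
In Python, from rig import bot, vision, workorder gives the robot as it stands.
- The arm moves only by the tool move_arm, never from a script. Its argument "steps" is a list of rows, each an object with "gripper": the opening, from -1 (shut) to 1 (fully open), so that 0 is half open; "offset": the shift along the world's x, y, z each as a share of 1 m, from -1 to 1, a list of three; "turn": the turn about the world's z as a share of 0.5 rad, from -1 to 1. A call has 1 to 20 rows; each row shifts and turns the pose as measured when the row begins; what a row does not reach is not made up. A row lasts 1/10 s, in which the tool goes at most 50 mm and 8.59 degrees, less where a joint would pass 70% of its speed; a pose out of reach is approached as far as the arm can. A call with a number of a shift or a turn outside -1 to 1 is refused whole. A call with a gripper value outside its range is refused whole. The fingers move at their own pace and stop on an object; "force" is the grip in N (left out, the last holds). Time passes only in rows, so rows that do not move let the fingers close. It gives the time, the measured TCP pose, the force and the opening at its end, in the units of the state.
- bot.read_state(): the state, without advancing time (a new reading comes with each control period).
- vision.get_image(name): name is "scene" or "top" or "wrist"; returns a dict with "frame" (400x640x3 uint8, red, green, blue), "K" (3x3 intrinsics, pixels), "origin" and "rotation" of the camera in the world. Camera axes: x right, y up, looking along -z (the intrinsics and any distortion apply to the point x, -y, -z); pixel columns grow to the right and rows downward; lengths in m; the calibration is good to about 2 mm. A picture is of the moment at which its call begins. There is no depth.
- workorder.finish_job(): hands the job in, once; it reports no verdict.
The state is a dict: "t": time; "joints": joint angles; "dq": joint speeds; "joint_efforts": joint torques, N m; "tcp_pos": TCP position; "orientation": TCP orientation; "force": force on the tool from outside, world axes, zero at the start; "torque": the same for the moment, N m; "finger_gap": finger opening in m.
Only numpy, scipy, OpenCV 4.12 (cv2) and the standard library are available. Lean on these libraries where they do the work, as an engineer would, in place of code of your own. Each camera call takes 0.05 s, during which the arm holds its last target.

## Working session

There is one attempt and no reset: what is moved stays moved. The work goes in short steps, Python scripts to look and compute and a tool call to move; the robot and the scene stay as the last step left them, time stands still between calls to the robot, and variables do not carry over. Pictures are saved under pics/ and viewed, and the job is handed in when it is done.

Besides the shell and the picture viewer there is one more tool, called after "Emit:" as name(argument=value, ...) on one line, values as JSON. move_arm: Moves the arm, as the interface text tells. Its arguments: {"type":"object","properties":{"steps":{"type":"array"},"force":{"type":"number"}},"required":["steps"]}

```bash
mkdir -p pics; ls
python3 - <<'E'
from rig import bot, vision
import cv2
s=bot.read_state();print(s)
for n in ["scene","top","wrist"]:
    d=vision.get_image(n);cv2.imwrite(f"pics/{n}0.png",d["frame"][:,:,::-1]);print(n,d["K"],d["origin"],d["rotation"],[k for k in d])
E
```

```text
pics
{'t': 0.0, 'joints': array([ 1.0614242 ,  0.43521666,  0.02495163,  1.57410928, -0.01160504,
        1.13400096, -0.0751412 ]), 'dq': array([ 5.27341188e-04, -4.66689082e-05, -1.33447381e-05,  8.48748400e-04,
        1.38809125e-04, -4.85322191e-04,  1.51512970e-03]), 'joint_efforts': array([-3.60805570e-04, -6.67860603e+01,  9.84772369e-01, -3.14465117e+01,
       -6.05715998e-02,  4.28675185e-02,  1.44726982e-04]), 'tcp_pos': array([ 0.24703265, -0.57354042,  0.22594394]), 'orientation': array([ 9.79397428e-01,  2.01940700e-01, -2.23867677e-04, -7.62486419e-04]), 'force': array([ 1.2310867, -0.3581655,  0.3619549]), 'torque': array([ 0.05790048,  0.03489457, -0.008139  ]), 'finger_gap': 0.09146940343990523}
scene [[412.74158905   0.         320.19474695]
 [  0.         412.74158905 189.35927775]
 [  0.           0.           1.        ]] [ 1.10763472 -0.10574803  0.78624445] [0.29158283 0.23874303 0.60025587 0.70546021] ['frame', 'K', 'origin', 'rotation']
top [[363.97332011   0.         317.73502338]
 [  0.         363.97332011 201.18480586]
 [  0.           0.           1.        ]] [0.31226674 0.00514382 0.84338707] [ 0.06565167 -0.05512343 -0.69952092  0.70945172] ['frame', 'K', 'origin', 'rotation']
wrist [[353.34848913   0.         317.8330301 ]
 [  0.         353.34848913 202.32656218]
 [  0.           0.           1.        ]] [ 0.31072818 -0.54655337  0.38329664] [-0.10928365  0.07293908 -0.54460715  0.8283357 ] ['frame', 'K', 'origin', 'rotation']
```

View pics/top0.png

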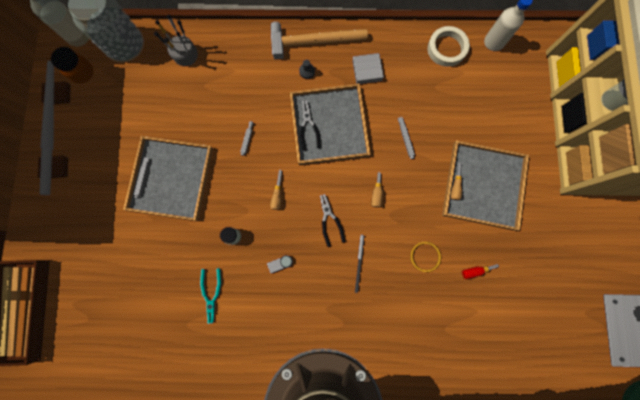

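View pics/scene0.png

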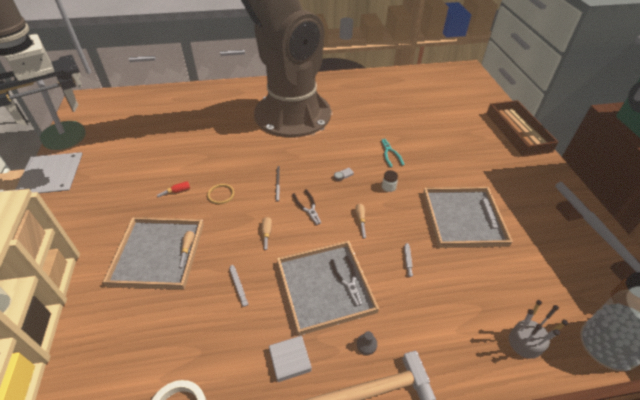

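View pics/wrist0.png

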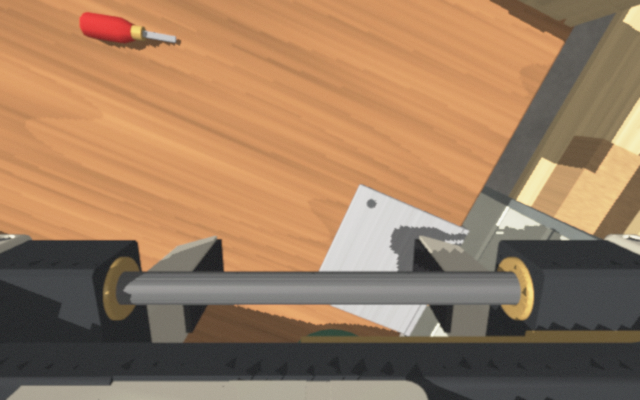

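```bash
cat > h.py <<'E'
import numpy as np, cv2
from scipy.spatial.transform import Rotation as R
def ray(d,u,v,z):
    K=d["K"];p=np.array([(u-K[0,2])/K[0,0],-(v-K[1,2])/K[1,1],-1.])
    w=R.from_quat(d["rotation"]).apply(p); o=d["origin"]
    return o+w*(z-o[2])/w[2]
def proj(d,P):
    c=R.from_quat(d["rotation"]).inv().apply(np.atleast_2d(P)-d["origin"]);K=d["K"]
    return np.c_[K[0,2]+K[0,0]*c[:,0]/-c[:,2],K[1,2]+K[1,1]*c[:,1]/c[:,2]]
def crop(f,u0,v0,w,h,s,name):
    cv2.imwrite(name,cv2.resize(f[v0:v0+h,u0:u0+w,::-1],None,fx=s,fy=s,interpolation=cv2.INTER_CUBIC))
E
python3 - <<'E'
from h import *; from rig import vision
import pickle
d=vision.get_image("top");e=vision.get_image("scene");pickle.dump((d,e),open("d0.pkl","wb"))
crop(d["frame"],210,80,220,165,3.6,"pics/t1.png")
crop(d["frame"],210,200,220,130,3.6,"pics/t2.png")
crop(e["frame"],215,150,220,165,3.6,"pics/s1.png")
crop(d["frame"],120,130,110,120,5,"pics/t3.png")
crop(d["frame"],430,130,110,110,5,"pics/t4.png")
E
```

```text
(no output)
```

View pics/t1.png

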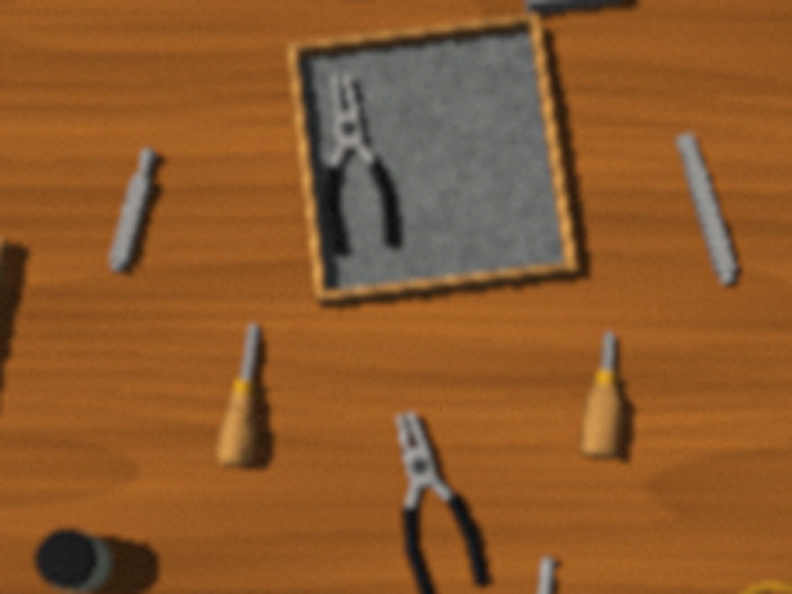

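View pics/t2.png

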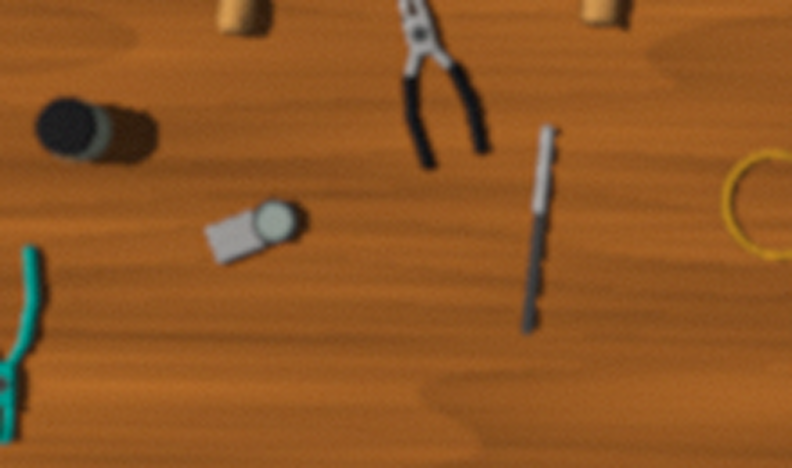

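View pics/s1.png

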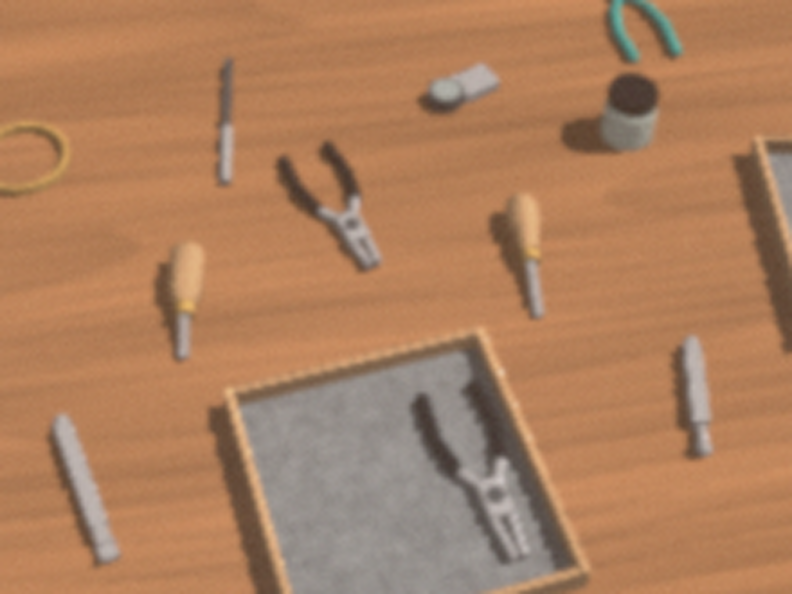

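View pics/t3.png

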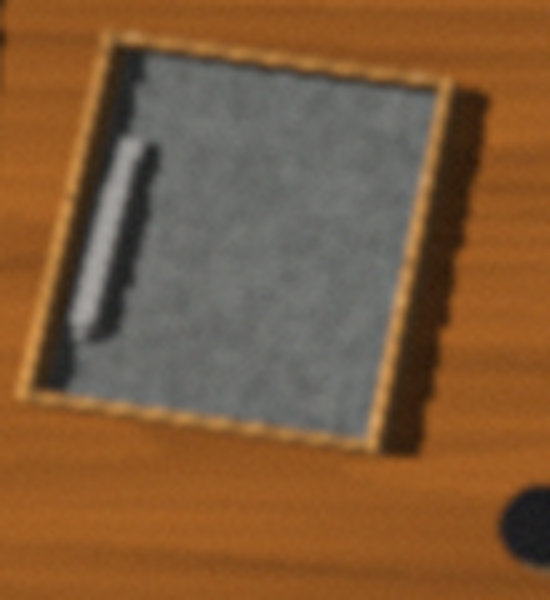

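View pics/t4.png

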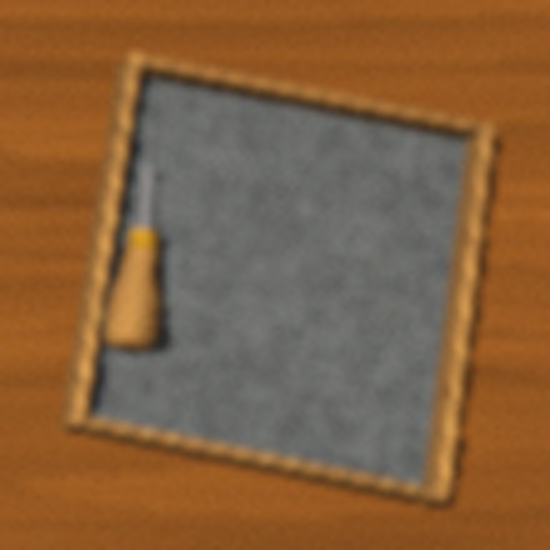

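Run:
```python
from h import *; import pickle
d,e=pickle.load(open("d0.pkl","rb"))
def c(dd,x,y,z,u0,v0,s): return ray(dd,u0+(x+.5)/s-.5,v0+(y+.5)/s-.5,z)
def T(n,x,y,z): print("T",n,c(d,x,y,z,210,80,3.6).round(4))
def S(n,x,y,z): print("S",n,c(e,x,y,z,215,150,3.6).round(4))
T("pb ball",150,153,.008);T("pb butt",120,266,.008);S("ball",702,450,.006);S("butt",690,338,.008)
T("pf ch",685,138,.008);T("pf butt",731,280,.008);S("ch",108,558,.006);S("butt",61,419,.009)
T("gl tip",255,326,.002);T("gl butt",239,463,.013);S("tip",539,316,.002);S("butt",523,198,.015)
T("gr tip",610,333,.002);T("gr butt",602,456,.013);S("tip",183,356,.002);S("butt",190,245,.015)
T("pl piv",420,466,.010);S("piv",352,224,.01);T("pl tip",407,415,.007);S("tip",373,264,.007)
for z in (.046,):
  T("jar lid",67,559,z);S("jar",633,94,z)
print("punch tray rim");[print(c(d,x,y,.02,120,130,5).round(4)) for x,y in((110,37),(452,83),(377,447),(23,395))]
print("graver tray");[print(c(d,x,y,.02,430,130,5).round(4)) for x,y in((130,58),(491,128),(444,502),(71,424))]
print("pliers tray");[T("",x,y,.02) for x,y in((291,46),(542,17),(580,270),(320,301))]
[S("",x,y,.02) for x,y in((230,395),(482,333),(588,570))]
```

```text
T pb ball [0.649  0.1829 0.008 ]
T pb butt [0.5697 0.1992 0.008 ]
S ball [0.6482 0.1817 0.006 ]
S butt [0.5666 0.2    0.008 ]
T pf ch [ 0.6631 -0.1768  0.008 ]
T pf butt [ 0.5646 -0.2047  0.008 ]
S ch [ 0.6638 -0.1795  0.006 ]
S butt [ 0.5663 -0.204   0.009 ]
T gl tip [0.5313 0.1088 0.002 ]
T gl butt [0.4378 0.1148 0.013 ]
S tip [0.5294 0.1087 0.002 ]
S butt [0.4361 0.1188 0.015 ]
T gr tip [ 0.5293 -0.1257  0.002 ]
T gr butt [ 0.4454 -0.1178  0.013 ]
S tip [ 0.5252 -0.1265  0.002 ]
S butt [ 0.4433 -0.1146  0.015 ]
T pl piv [ 0.4378 -0.0014  0.01  ]
S piv [ 0.4372 -0.0026  0.01  ]
T pl tip [0.4717 0.0074 0.007 ]
S tip [0.4724 0.0064 0.007 ]
T jar lid [0.3722 0.2135 0.046 ]
S jar [0.3766 0.2118 0.046 ]
punch tray rim
[0.6043 0.4409 0.02  ]
[0.5832 0.2756 0.02  ]
[0.4094 0.2986 0.02  ]
[0.4313 0.4643 0.02  ]
graver tray
[ 0.6016 -0.3033  0.02  ]
[ 0.5693 -0.4689  0.02  ]
[ 0.3945 -0.4336  0.02  ]
[ 0.4276 -0.2682  0.02  ]
pliers tray
T  [0.721  0.0887 0.02  ]
T  [ 0.7434 -0.0801  0.02  ]
T  [ 0.5666 -0.104   0.02  ]
T  [0.5439 0.0649 0.02  ]
S  [ 0.5726 -0.0996  0.02  ]
S  [0.5503 0.0643 0.02  ]
S  [0.722  0.0881 0.02  ]
```

Emit:
move_arm(steps=[{"gripper": 0.2,"offset": [0.017,0.035,-0.004],"turn": -0.08},{"gripper": 0.2,"offset": [0.017,0.035,-0.004],"turn": -0.08},{"gripper": 0.2,"offset": [0.017,0.035,-0.004],"turn": -0.08},{"gripper": 0.2,"offset": [0.017,0.035,-0.004],"turn": -0.08},{"gripper": 0.2,"offset": [0.017,0.035,-0.004],"turn": -0.08},{"gripper": 0.2,"offset": [0.017,0.035,-0.004],"turn": -0.08},{"gripper": 0.2,"offset": [0.017,0.035,-0.004],"turn": -0.08},{"gripper": 0.2,"offset": [0.017,0.035,-0.004],"turn": -0.08},{"gripper": 0.2,"offset": [0.017,0.035,-0.004],"turn": -0.08},{"gripper": 0.2,"offset": [0.017,0.035,-0.004],"turn": -0.08},{"gripper": 0.2,"offset": [0.017,0.035,-0.004],"turn": -0.08},{"gripper": 0.2,"offset": [0.017,0.035,-0.004],"turn": -0.08},{"gripper": 0.2,"offset": [0.017,0.035,-0.004],"turn": -0.08}], force=20)

```text
t: 1.55
tcp_pos: [0.4692, -0.1066, 0.1731]
orientation: [0.997, -0.073, -0.0, 0.002]
force: [0.2, 0.1, 0.6]
finger_gap: 0.0551
```

```bash
cat >> h.py <<'E'
def yaw(q): 
    x=R.from_quat(q).apply([1,0,0]); return np.arctan2(x[1],x[0])
def go(x,y,z,a):
    from rig import bot
    s=bot.read_state();p=s["tcp_pos"];w=yaw(s["orientation"])
    da=(a-w+np.pi)%(2*np.pi)-np.pi
    print("t",round(s["t"],2),"pos",p.round(4),"yaw",round(w,3),"gap",round(s["finger_gap"],4),"F",s["force"].round(1))
    print("offset",(np.array([x,y,z])-p).round(4),"turn",round(da/.5,3),"j",s["joints"].round(2))
E
python3 - <<'E'
from h import *; from rig import vision
d=vision.get_image("wrist");cv2.imwrite("pics/w1.png",d["frame"][:,:,::-1])
import pickle;pickle.dump(d,open("w1.pkl","wb"))
go(.4625,-.1185,.1,-.115)
print(proj(d,[[.4625,-.1185,.011],[.4445,-.1165,.011],[.527,-.126,.002]]).round(1))
E
```

```text
t 1.6 pos [ 0.472  -0.0992  0.1728] yaw -0.141 gap 0.055 F [2.2 5.4 0.5]
offset [-0.0095 -0.0193 -0.0728] turn 0.053 j [ 0.2   0.27 -0.13  1.97  0.04  0.9  -1.66]
[[330.6 189.9]
 [331.1 208.6]
 [328.7 117.6]]
```

View pics/w1.png

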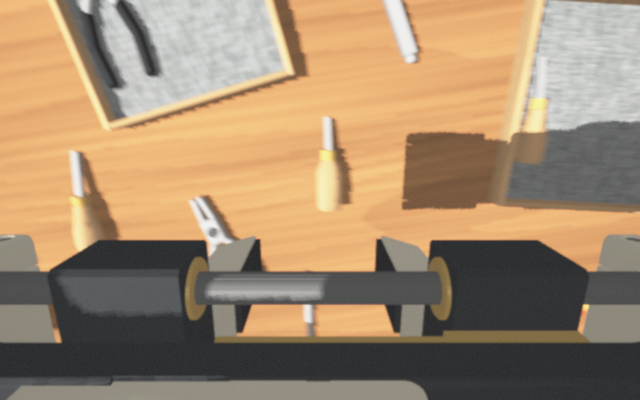

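Emit:
move_arm(steps=[{"gripper": 0.2,"offset": [-0.005,-0.01,-0.03],"turn": 0.03},{"gripper": 0.2,"offset": [-0.005,-0.01,-0.03],"turn": 0.02},{"gripper": 0.2,"offset": [0,0,-0.02],"turn": 0},{"gripper": 0.2,"offset": [0,0,-0.02],"turn": 0},{"gripper": 0.2,"offset": [0,0,0],"turn": 0}])

```text
t: 2.1
tcp_pos: [0.4641, -0.116, 0.0706]
orientation: [0.999, -0.053, 0.003, -0.001]
force: [-0.8, 0.5, -0.2]
finger_gap: 0.0554
```

Run:
```python
from h import *; from rig import vision
d=vision.get_image("wrist");cv2.imwrite("pics/w2.png",d["frame"][:,:,::-1])
go(.4625,-.1185,.004,-.115)
print(proj(d,[[.4625,-.1185,.011],[.4445,-.1165,.011],[.527,-.126,.002]]).round(1))
```

```text
t 2.15 pos [ 0.465  -0.116   0.0718] yaw -0.106 gap 0.0548 F [-0.2  0.7  1.7]
offset [-0.0025 -0.0025 -0.0678] turn -0.018 j [ 0.23  0.41 -0.12  2.09  0.08  0.64 -1.62]
[[321.5 221. ]
 [321.3 247.2]
 [322.8 117.1]]
```

View pics/w2.png

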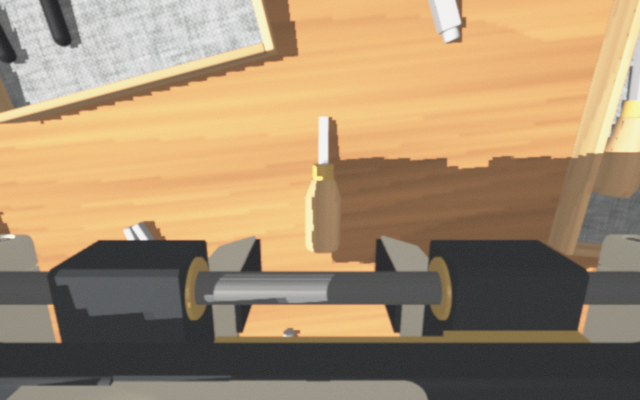

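Emit:
move_arm(steps=[{"gripper": 0.2,"offset": [-0.002,-0.002,-0.03],"turn": -0.02},{"gripper": 0.2,"offset": [0,0,-0.025],"turn": 0},{"gripper": 0.2,"offset": [0,0,-0.007],"turn": 0},{"gripper": 0.2,"offset": [0,0,0],"turn": 0}])

```text
t: 2.55
tcp_pos: [0.4673, -0.1191, 0.0131]
orientation: [0.998, -0.058, 0.008, -0.0]
force: [-0.9, -0.2, 0.4]
finger_gap: 0.055
```

Emit:
move_arm(steps=[{"gripper": 0.2,"offset": [-0.004,0,-0.006],"turn": 0},{"gripper": 0.2,"offset": [0,0,-0.003],"turn": 0},{"gripper": 0.2,"offset": [0,0,0],"turn": 0}])

```text
t: 2.85
tcp_pos: [0.465, -0.1195, 0.0065]
orientation: [0.998, -0.058, 0.01, 0.0]
force: [-0.3, 0.3, 0.7]
finger_gap: 0.055
```

Emit:
move_arm(steps=[{"gripper": 0.2,"offset": [-0.003,0,-0.003],"turn": 0},{"gripper": 0.2,"offset": [0,0,0],"turn": 0},{"gripper": -0.7,"offset": [0,0,0],"turn": 0},{"gripper": -0.8,"offset": [0,0,0],"turn": 0},{"gripper": -0.8,"offset": [0,0,0],"turn": 0},{"gripper": -0.8,"offset": [0,0,0],"turn": 0},{"gripper": -0.8,"offset": [0,0,0],"turn": 0}], force=20)

```text
t: 3.55
tcp_pos: [0.4627, -0.1197, 0.0045]
orientation: [0.998, -0.058, 0.011, 0.0]
force: [0.4, -0.4, -0.3]
finger_gap: 0.0217
```

Emit:
move_arm(steps=[{"gripper": -0.8,"offset": [0,0,0.02],"turn": 0},{"gripper": -0.8,"offset": [0,0,0.035],"turn": 0},{"gripper": -0.8,"offset": [0,-0.015,0.03],"turn": 0},{"gripper": -0.8,"offset": [0.001,-0.03,0.01],"turn": -0.03},{"gripper": -0.8,"offset": [0.001,-0.035,0],"turn": -0.03},{"gripper": -0.8,"offset": [0.001,-0.035,0],"turn": -0.03},{"gripper": -0.8,"offset": [0.001,-0.035,0],"turn": -0.03},{"gripper": -0.8,"offset": [0.001,-0.035,0],"turn": -0.03},{"gripper": -0.8,"offset": [0,-0.035,0],"turn": -0.02},{"gripper": -0.8,"offset": [0,-0.03,0],"turn": 0},{"gripper": -0.8,"offset": [0,-0.015,0],"turn": 0},{"gripper": -0.8,"offset": [0,0,0],"turn": 0}])

```text
t: 4.75
tcp_pos: [0.4649, -0.393, 0.1034]
orientation: [0.995, -0.099, 0.01, 0.001]
force: [0.6, 0.7, -0.0]
finger_gap: 0.0219
```

Run:
```python
from h import *; from rig import vision
d=vision.get_image("wrist");cv2.imwrite("pics/w3.png",d["frame"][:,:,::-1])
go(.468,-.4032,.0105,-.199)
```

```text
t 4.8 pos [ 0.4651 -0.3915  0.1033] yaw -0.198 gap 0.0222 F [-0.9  0.1  0.1]
offset [ 0.0029 -0.0117 -0.0928] turn -0.002 j [ 0.66  0.52 -0.06  1.77  0.03  0.84 -1.18]
```

View pics/w3.png

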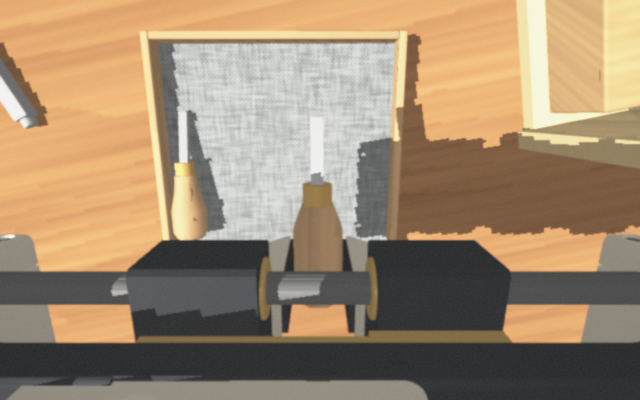

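Emit:
move_arm(steps=[{"gripper": -0.8,"offset": [0.002,-0.011,-0.03],"turn": 0},{"gripper": -0.8,"offset": [0,0,-0.03],"turn": 0},{"gripper": -0.8,"offset": [0,0,-0.015],"turn": 0},{"gripper": -0.8,"offset": [0,0,0],"turn": 0}])

```text
t: 5.2
tcp_pos: [0.4703, -0.3936, 0.0271]
orientation: [0.995, -0.095, 0.011, -0.002]
force: [0.2, 0.2, -0.3]
finger_gap: 0.0219
```

Emit:
move_arm(steps=[{"gripper": -0.8,"offset": [-0.002,-0.009,0],"turn": -0.02},{"gripper": -0.8,"offset": [0,0,-0.007],"turn": 0},{"gripper": -0.8,"offset": [0,0,-0.004],"turn": 0},{"gripper": -0.8,"offset": [0,0,0],"turn": 0}])

```text
t: 5.6
tcp_pos: [0.4705, -0.4005, 0.0182]
orientation: [0.995, -0.098, 0.012, -0.002]
force: [0.7, 0.2, -0.1]
finger_gap: 0.022
```

Emit:
move_arm(steps=[{"gripper": -0.8,"offset": [-0.001,-0.002,-0.004],"turn": 0},{"gripper": -0.8,"offset": [0,0,-0.003],"turn": 0},{"gripper": -0.8,"offset": [0,0,0],"turn": 0}])

```text
t: 5.9
tcp_pos: [0.4699, -0.403, 0.0115]
orientation: [0.995, -0.098, 0.013, -0.002]
force: [0.2, -0.3, 0.3]
finger_gap: 0.0217
```

Emit:
move_arm(steps=[{"gripper": -0.8,"offset": [0,0,-0.002],"turn": 0},{"gripper": -0.8,"offset": [0,0,0],"turn": 0}])

```text
t: 6.1
tcp_pos: [0.4701, -0.4033, 0.0097]
orientation: [0.995, -0.098, 0.013, -0.002]
force: [0.1, 0.6, 0.2]
finger_gap: 0.0216
```

Emit:
move_arm(steps=[{"gripper": -0.35,"offset": [0,0,0],"turn": 0},{"gripper": -0.35,"offset": [0,0,0],"turn": 0},{"gripper": -0.35,"offset": [0,0,0],"turn": 0},{"gripper": -0.35,"offset": [0,0,0.015],"turn": 0},{"gripper": -0.35,"offset": [0,0,0.03],"turn": 0},{"gripper": -0.35,"offset": [0,0,0.03],"turn": 0},{"gripper": -0.2,"offset": [0,0.01,0.03],"turn": 0},{"gripper": 0.2,"offset": [0,0.03,0],"turn": 0.02},{"gripper": 0.2,"offset": [-0.001,0.04,0],"turn": 0.02},{"gripper": 0.2,"offset": [-0.001,0.04,0],"turn": 0.02},{"gripper": 0.2,"offset": [-0.001,0.04,0],"turn": 0.02},{"gripper": 0.2,"offset": [-0.001,0.04,0],"turn": 0.02},{"gripper": 0.2,"offset": [-0.001,0.04,0],"turn": 0.02},{"gripper": 0.2,"offset": [-0.001,0.04,0],"turn": 0.02},{"gripper": 0.2,"offset": [-0.001,0.04,0],"turn": 0.02},{"gripper": 0.2,"offset": [-0.001,0.04,0],"turn": 0.02},{"gripper": 0.2,"offset": [-0.001,0.04,0],"turn": 0.02},{"gripper": 0.2,"offset": [-0.001,0.04,0],"turn": 0.02},{"gripper": 0.2,"offset": [-0.001,0.03,0],"turn": 0},{"gripper": 0.2,"offset": [0,0,0],"turn": 0}])

```text
t: 8.1
tcp_pos: [0.4587, 0.0818, 0.1389]
orientation: [0.999, -0.043, 0.025, 0.0]
force: [-0.2, -0.3, 0.5]
finger_gap: 0.0551
```

Run:
```python
from h import *; from rig import vision
d=vision.get_image("wrist");cv2.imwrite("pics/w4.png",d["frame"][:,:,::-1])
e=vision.get_image("top");crop(e["frame"],430,130,110,110,5,"pics/t5.png")
go(.455,.115,.0045,-.083)
print(proj(d,[[.437,.1165,.011],[.530,.1088,.002]]).round(1))
```

```text
t 8.2 pos [0.4588 0.0779 0.1385] yaw -0.091 gap 0.0552 F [-0.6 -0.2  0.2]
offset [-0.0038  0.0371 -0.134 ] turn 0.016 j [-0.11  0.27 -0.23  2.08  0.12  0.75 -2.07]
[[279.2 229.2]
 [277.3 116.4]]
```

View pics/w4.png

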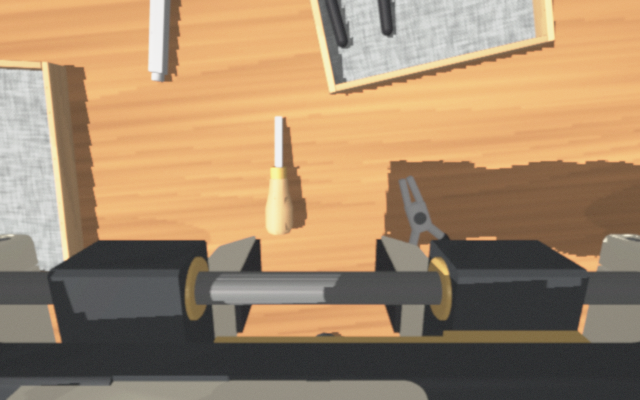

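View pics/t5.png

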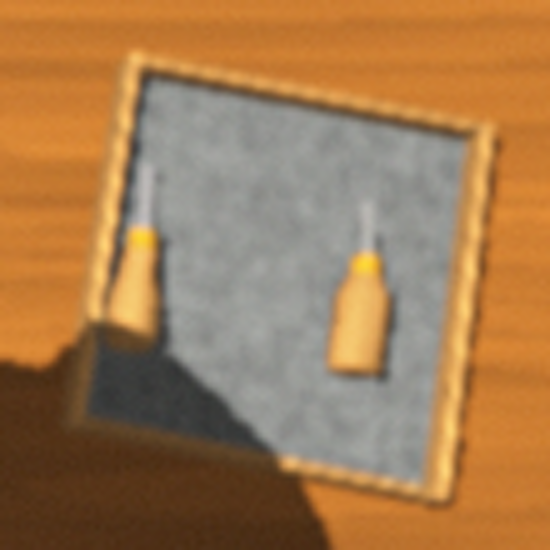

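```bash
cat >> h.py <<'E'
def tilt():
    from rig import bot
    s=bot.read_state(); z=R.from_quat(s["orientation"]).apply([0,0,1]); print("tilt toolz xy",z[:2].round(4),"q",s["orientation"].round(4))
E
python3 -c "
from h import *
tilt();go(.455,.115,.0045,-.083)"
```

```text
tilt toolz xy [ 0.049  -0.0045] q [ 0.9987 -0.0454  0.0246  0.0011]
t 8.2 pos [0.4588 0.0779 0.1385] yaw -0.091 gap 0.0552 F [-0.6 -0.2  0.2]
offset [-0.0038  0.0371 -0.134 ] turn 0.016 j [-0.11  0.27 -0.23  2.08  0.12  0.75 -2.07]
```

Emit:
move_arm(steps=[{"gripper": 0.2,"offset": [-0.002,0.035,-0.03],"turn": 0.02},{"gripper": 0.2,"offset": [0,0.005,-0.045],"turn": 0},{"gripper": 0.2,"offset": [0,0,-0.02],"turn": 0},{"gripper": 0.2,"offset": [0,0,0],"turn": 0}])

```text
t: 8.6
tcp_pos: [0.4607, 0.1131, 0.0441]
orientation: [0.999, -0.045, 0.028, 0.002]
force: [-0.3, -0.4, 0.2]
finger_gap: 0.0556
```

Run:
```python
from h import *; from rig import vision
d=vision.get_image("wrist");cv2.imwrite("pics/w5.png",d["frame"][:,:,::-1])
tilt();go(.455,.115,.0045,-.083)
print(proj(d,[[.437,.1165,.011],[.530,.1088,.002]]).round(1))
```

```text
tilt toolz xy [ 0.0575 -0.0056] q [ 0.9985 -0.0455  0.0288  0.0015]
t 8.65 pos [0.4611 0.1129 0.0451] yaw -0.091 gap 0.0553 F [0.1 0.2 0.3]
offset [-0.0061  0.0021 -0.0406] turn 0.016 j [-0.22  0.43 -0.19  2.16  0.22  0.52 -2.25]
[[314.9 274.8]
 [313.5 111.3]]
```

View pics/w5.png

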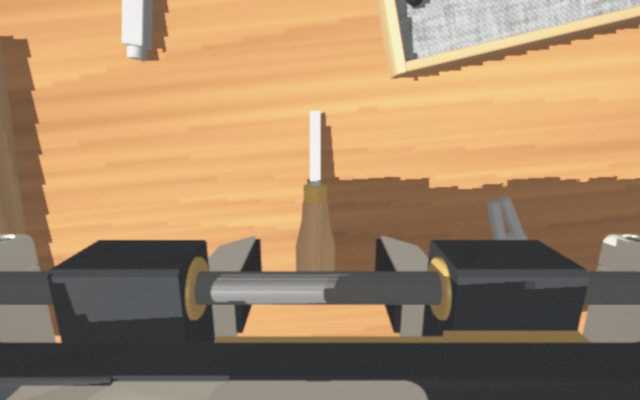

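Emit:
move_arm(steps=[{"gripper": 0.2,"offset": [-0.006,0.002,-0.02],"turn": 0.01},{"gripper": 0.2,"offset": [-0.002,0,-0.015],"turn": 0},{"gripper": 0.2,"offset": [0,0,0],"turn": 0}])

```text
t: 8.95
tcp_pos: [0.4565, 0.1118, 0.0135]
orientation: [0.998, -0.046, 0.032, 0.002]
force: [0.2, 0.6, 0.7]
finger_gap: 0.0552
```

Emit:
move_arm(steps=[{"gripper": 0.2,"offset": [-0.002,0.003,-0.008],"turn": 0.01},{"gripper": 0.2,"offset": [0,0,0],"turn": 0}])

```text
t: 9.15
tcp_pos: [0.4564, 0.114, 0.0075]
orientation: [0.998, -0.045, 0.034, 0.001]
force: [-0.3, 0.1, -0.3]
finger_gap: 0.0554
```

Emit:
move_arm(steps=[{"gripper": 0.2,"offset": [-0.002,0.001,-0.004],"turn": 0},{"gripper": 0.2,"offset": [0,0,0],"turn": 0},{"gripper": -0.7,"offset": [0,0,0],"turn": 0},{"gripper": -0.8,"offset": [0,0,0],"turn": 0},{"gripper": -0.8,"offset": [0,0,0],"turn": 0},{"gripper": -0.8,"offset": [0,0,0],"turn": 0},{"gripper": -0.8,"offset": [0,0,0],"turn": 0}])

```text
t: 9.85
tcp_pos: [0.456, 0.1153, 0.0053]
orientation: [0.998, -0.045, 0.035, 0.001]
force: [-0.2, -1.0, -0.7]
finger_gap: 0.022
```

Emit:
move_arm(steps=[{"gripper": -0.8,"offset": [0,0,0.02],"turn": 0},{"gripper": -0.8,"offset": [0,0,0.04],"turn": 0},{"gripper": -0.8,"offset": [0,-0.01,0.04],"turn": 0},{"gripper": -0.8,"offset": [0.001,-0.03,0],"turn": -0.02},{"gripper": -0.8,"offset": [0.001,-0.04,0],"turn": -0.02},{"gripper": -0.8,"offset": [0.001,-0.04,0],"turn": -0.02},{"gripper": -0.8,"offset": [0.001,-0.04,0],"turn": -0.02},{"gripper": -0.8,"offset": [0.001,-0.04,0],"turn": -0.02},{"gripper": -0.8,"offset": [0.001,-0.04,0],"turn": -0.02},{"gripper": -0.8,"offset": [0.001,-0.04,0],"turn": -0.02},{"gripper": -0.8,"offset": [0.001,-0.04,0],"turn": -0.02},{"gripper": -0.8,"offset": [0.001,-0.04,0],"turn": -0.02},{"gripper": -0.8,"offset": [0.001,-0.04,0],"turn": -0.02},{"gripper": -0.8,"offset": [0.001,-0.035,0],"turn": -0.02},{"gripper": -0.8,"offset": [0,-0.015,0],"turn": 0},{"gripper": -0.8,"offset": [0,0,0],"turn": 0}])

```text
t: 11.45
tcp_pos: [0.4622, -0.3515, 0.1096]
orientation: [0.994, -0.099, 0.036, 0.003]
force: [0.5, 1.2, -0.7]
finger_gap: 0.0217
```

Run:
```python
from h import *; from rig import vision
d=vision.get_image("wrist");cv2.imwrite("pics/w6.png",d["frame"][:,:,::-1])
tilt();go(.4728,-.3532,.0105,-.199)
```

```text
tilt toolz xy [ 0.0706 -0.0117] q [ 0.9945 -0.0985  0.0357  0.0023]
t 11.5 pos [ 0.4623 -0.3501  0.1096] yaw -0.198 gap 0.0218 F [-0.5 -0.9 -1.3]
offset [ 0.0105 -0.0031 -0.0991] turn -0.003 j [ 0.66  0.46 -0.12  1.87  0.04  0.75 -1.24]
```

View pics/w6.png

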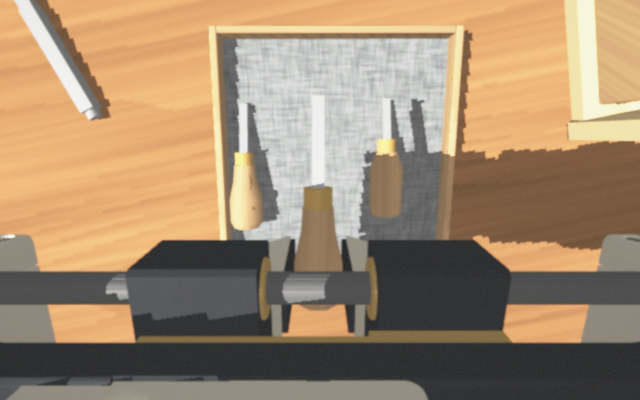

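Emit:
move_arm(steps=[{"gripper": -0.8,"offset": [0.008,-0.003,-0.03],"turn": 0},{"gripper": -0.8,"offset": [0,-0.003,-0.045],"turn": 0},{"gripper": -0.8,"offset": [0,0,0],"turn": 0}])

```text
t: 11.8
tcp_pos: [0.4725, -0.3505, 0.0342]
orientation: [0.995, -0.096, 0.037, 0.001]
force: [-1.3, 0.8, -0.5]
finger_gap: 0.0218
```

Emit:
move_arm(steps=[{"gripper": -0.8,"offset": [0,-0.003,-0.015],"turn": -0.01},{"gripper": -0.8,"offset": [0,0,-0.004],"turn": 0},{"gripper": -0.8,"offset": [0,0,0],"turn": 0}])

```text
t: 12.1
tcp_pos: [0.4748, -0.3483, 0.0181]
orientation: [0.995, -0.095, 0.037, -0.0]
force: [0.1, 0.4, -0.1]
finger_gap: 0.0219
```

Emit:
move_arm(steps=[{"gripper": -0.8,"offset": [-0.002,-0.006,-0.002],"turn": -0.02},{"gripper": -0.8,"offset": [0,0,-0.004],"turn": 0},{"gripper": -0.8,"offset": [0,0,0],"turn": 0}])

```text
t: 12.4
tcp_pos: [0.4748, -0.3545, 0.0158]
orientation: [0.994, -0.1, 0.039, 0.001]
force: [0.4, 0.4, -0.2]
finger_gap: 0.0219
```

Emit:
move_arm(steps=[{"gripper": -0.8,"offset": [-0.001,0,-0.004],"turn": 0},{"gripper": -0.8,"offset": [0,0,-0.003],"turn": 0},{"gripper": -0.8,"offset": [0,0,0],"turn": 0}])

```text
t: 12.7
tcp_pos: [0.4741, -0.355, 0.0099]
orientation: [0.994, -0.1, 0.04, 0.002]
force: [0.4, -0.3, 0.2]
finger_gap: 0.0217
```

Emit:
move_arm(steps=[{"gripper": -0.35,"offset": [0,0,0],"turn": 0},{"gripper": -0.35,"offset": [0,0,0],"turn": 0},{"gripper": -0.35,"offset": [0,0,0],"turn": 0},{"gripper": -0.35,"offset": [0,0,0.015],"turn": 0},{"gripper": -0.35,"offset": [0,0,0.03],"turn": 0},{"gripper": -0.35,"offset": [0,0,0.04],"turn": 0},{"gripper": -0.2,"offset": [0.005,0.005,0.03],"turn": 0},{"gripper": -0.2,"offset": [0.018,0.02,0],"turn": 0.12},{"gripper": -0.2,"offset": [0.018,0.02,0],"turn": 0.12},{"gripper": -0.2,"offset": [0.018,0.02,0],"turn": 0.12},{"gripper": -0.2,"offset": [0.018,0.02,0],"turn": 0.12},{"gripper": -0.2,"offset": [0.018,0.02,0],"turn": 0.12},{"gripper": -0.2,"offset": [0.018,0.02,0],"turn": 0.12},{"gripper": -0.2,"offset": [0.018,0.02,0],"turn": 0.12},{"gripper": -0.2,"offset": [0.01,0.015,-0.01],"turn": 0.06},{"gripper": -0.2,"offset": [0,0,0],"turn": 0}])

```text
t: 14.3
tcp_pos: [0.6187, -0.1811, 0.1123]
orientation: [0.99, 0.138, 0.036, -0.01]
force: [0.2, 0.1, -0.2]
finger_gap: 0.0365
```

Run:
```python
from h import *; from rig import vision
d=vision.get_image("wrist");cv2.imwrite("pics/w7.png",d["frame"][:,:,::-1])
e=vision.get_image("top");crop(e["frame"],430,130,110,110,5,"pics/t6.png")
tilt();go(.6145,-.191,.004,.264)
print(proj(d,[[.5654,-.2043,.008],[.6635,-.178,.008],[.6145,-.191,.008]]).round(1))
```

```text
tilt toolz xy [0.069  0.0272] q [ 0.99    0.1358  0.0361 -0.0088]
t 14.4 pos [ 0.6178 -0.1846  0.1135] yaw 0.272 gap 0.0365 F [ 1.  -0.2  0.6]
offset [-0.0033 -0.0064 -0.1095] turn -0.017 j [ 0.4   0.56 -0.25  1.69  0.12  0.85 -1.18]
[[328.6 280.7]
 [331.6 152.9]
 [329.9 218.9]]
```

View pics/w7.png

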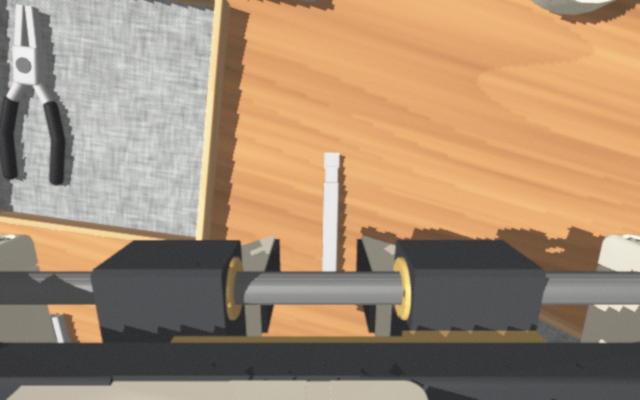

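View pics/t6.png

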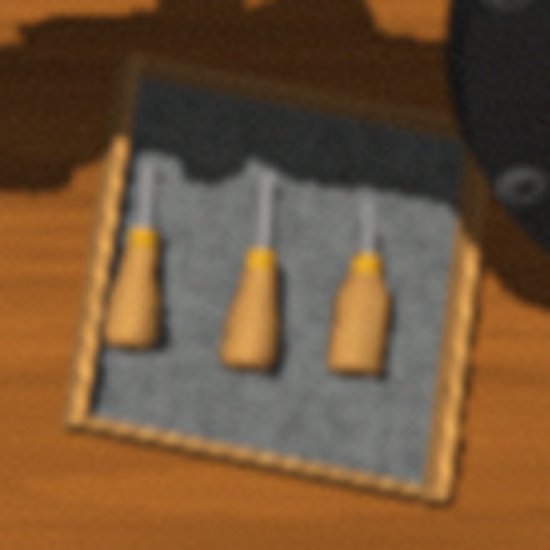

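Emit:
move_arm(steps=[{"gripper": -0.2,"offset": [-0.004,-0.006,-0.03],"turn": -0.01},{"gripper": -0.2,"offset": [0,0,-0.045],"turn": 0},{"gripper": -0.2,"offset": [0,0,-0.01],"turn": 0},{"gripper": -0.2,"offset": [0,0,0],"turn": 0}])

```text
t: 14.8
tcp_pos: [0.6116, -0.1975, 0.0279]
orientation: [0.991, 0.129, 0.036, -0.006]
force: [-0.7, 1.0, 0.3]
finger_gap: 0.0368
```

```bash
python3 -c "
from h import *
tilt();go(.6145,-.191,.0035,.264)"
```

```text
tilt toolz xy [0.0704 0.0215] q [ 0.991   0.1287  0.0363 -0.0061]
t 14.8 pos [ 0.6116 -0.1975  0.0279] yaw 0.258 gap 0.0368 F [-0.7  1.   0.3]
offset [ 0.0029  0.0065 -0.0244] turn 0.012 j [ 0.4   0.66 -0.22  1.76  0.16  0.68 -1.2 ]
```

Emit:
move_arm(steps=[{"gripper": -0.2,"offset": [0.002,0.007,-0.005],"turn": 0.01},{"gripper": -0.2,"offset": [0,0,-0.01],"turn": 0},{"gripper": -0.2,"offset": [0,0,0],"turn": 0}])

```text
t: 15.1
tcp_pos: [0.6153, -0.1917, 0.0157]
orientation: [0.991, 0.13, 0.038, -0.005]
force: [0.4, 0.4, 1.0]
finger_gap: 0.0367
```

Emit:
move_arm(steps=[{"gripper": -0.2,"offset": [-0.001,0,-0.008],"turn": 0},{"gripper": -0.2,"offset": [0,0,-0.003],"turn": 0},{"gripper": -0.2,"offset": [0,0,0],"turn": 0}])

```text
t: 15.4
tcp_pos: [0.6156, -0.1916, 0.0056]
orientation: [0.991, 0.131, 0.04, -0.005]
force: [-0.3, 0.1, -0.4]
finger_gap: 0.0369
```

Emit:
move_arm(steps=[{"gripper": -0.2,"offset": [0,0,-0.003],"turn": 0},{"gripper": -0.2,"offset": [0,0,0],"turn": 0},{"gripper": -0.9,"offset": [0,0,0],"turn": 0},{"gripper": -1,"offset": [0,0,0],"turn": 0},{"gripper": -1,"offset": [0,0,0],"turn": 0},{"gripper": -1,"offset": [0,0,0],"turn": 0},{"gripper": -1,"offset": [0,0,0],"turn": 0}], force=25)

```text
t: 16.1
tcp_pos: [0.616, -0.1918, 0.0029]
orientation: [0.991, 0.13, 0.04, -0.004]
force: [0.4, 0.2, -1.0]
finger_gap: 0.0107
```

Emit:
move_arm(steps=[{"gripper": -1,"offset": [0,0,0.02],"turn": 0},{"gripper": -1,"offset": [0,0,0.04],"turn": 0},{"gripper": -1,"offset": [0,0.01,0.05],"turn": 0},{"gripper": -1,"offset": [-0.008,0.03,0.01],"turn": -0.06},{"gripper": -1,"offset": [-0.008,0.04,0],"turn": -0.06},{"gripper": -1,"offset": [-0.008,0.04,0],"turn": -0.06},{"gripper": -1,"offset": [-0.008,0.04,0],"turn": -0.06},{"gripper": -1,"offset": [-0.008,0.04,0],"turn": -0.06},{"gripper": -1,"offset": [-0.008,0.04,0],"turn": -0.06},{"gripper": -1,"offset": [-0.008,0.04,0],"turn": -0.06},{"gripper": -1,"offset": [-0.008,0.04,0],"turn": -0.06},{"gripper": -1,"offset": [-0.008,0.04,0],"turn": -0.06},{"gripper": -1,"offset": [-0.008,0.04,0],"turn": -0.06},{"gripper": -1,"offset": [-0.008,0.04,0],"turn": -0.06},{"gripper": -1,"offset": [-0.008,0.04,0],"turn": -0.06},{"gripper": -1,"offset": [-0.008,0.035,0],"turn": -0.06},{"gripper": -1,"offset": [0,0,0],"turn": 0}])

```text
t: 17.8
tcp_pos: [0.5014, 0.3406, 0.1285]
orientation: [0.996, -0.075, 0.041, 0.002]
force: [-0.2, 0.4, -1.2]
finger_gap: 0.0106
```

Run:
```python
from h import *; from rig import vision
d=vision.get_image("wrist");cv2.imwrite("pics/w8.png",d["frame"][:,:,::-1])
tilt();go(.502,.335,.0085,-.134)
```

```text
tilt toolz xy [ 0.0815 -0.0132] q [ 0.9963 -0.0759  0.0412  0.0035]
t 17.85 pos [0.5024 0.3377 0.1283] yaw -0.152 gap 0.0104 F [-0.1 -1.  -0.3]
offset [-0.0004 -0.0027 -0.1198] turn 0.036 j [-0.6   0.48 -0.16  1.78  0.19  0.85 -2.59]
```

View pics/w8.png

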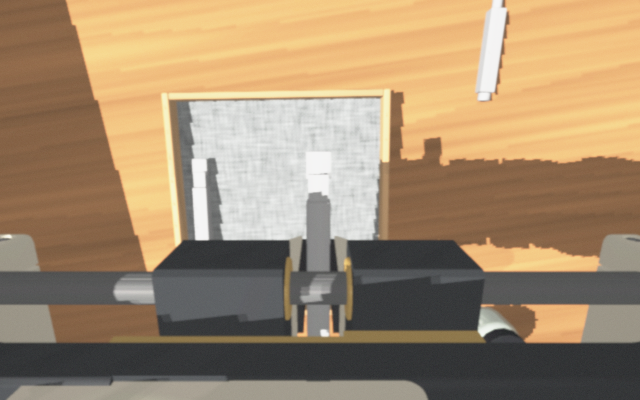

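Emit:
move_arm(steps=[{"gripper": -1,"offset": [-0.002,-0.003,-0.03],"turn": 0.03},{"gripper": -1,"offset": [0,0,-0.045],"turn": 0},{"gripper": -1,"offset": [0,0,-0.015],"turn": 0},{"gripper": -1,"offset": [0,0,0],"turn": 0}])

```text
t: 18.25
tcp_pos: [0.5025, 0.3313, 0.0371]
orientation: [0.997, -0.069, 0.043, 0.003]
force: [0.5, 0.3, -0.7]
finger_gap: 0.0107
```

```bash
python3 -c "
from h import *
tilt();go(.502,.335,.0085,-.134)"
```

```text
tilt toolz xy [ 0.0852 -0.0122] q [ 0.9967 -0.0689  0.043   0.0032]
t 18.25 pos [0.5025 0.3313 0.0371] yaw -0.138 gap 0.0107 F [ 0.5  0.3 -0.7]
offset [-0.0005  0.0037 -0.0286] turn 0.008 j [-0.61  0.59 -0.14  1.87  0.24  0.65 -2.62]
```

Emit:
move_arm(steps=[{"gripper": -1,"offset": [-0.001,0.003,-0.015],"turn": 0.01},{"gripper": -1,"offset": [0,0,-0.008],"turn": 0},{"gripper": -1,"offset": [0,0,0],"turn": 0}])

```text
t: 18.55
tcp_pos: [0.5032, 0.3329, 0.014]
orientation: [0.997, -0.067, 0.044, 0.003]
force: [-0.2, -0.2, -1.1]
finger_gap: 0.0106
```

Emit:
move_arm(steps=[{"gripper": -1,"offset": [0,0.001,-0.004],"turn": 0},{"gripper": -1,"offset": [0,0,-0.0015],"turn": 0},{"gripper": -1,"offset": [0,0,0],"turn": 0}])

```text
t: 18.85
tcp_pos: [0.5041, 0.3346, 0.0095]
orientation: [0.997, -0.067, 0.045, 0.002]
force: [-0.5, 0.2, -1.3]
finger_gap: 0.0105
```

Emit:
move_arm(steps=[{"gripper": -1,"offset": [0,0,-0.0015],"turn": 0},{"gripper": -1,"offset": [0,0,0],"turn": 0}])

```text
t: 19.05
tcp_pos: [0.5045, 0.335, 0.0086]
orientation: [0.997, -0.067, 0.045, 0.002]
force: [-0.8, 0.2, -0.8]
finger_gap: 0.0105
```

Emit:
move_arm(steps=[{"gripper": -1,"offset": [0,0,-0.001],"turn": 0},{"gripper": -1,"offset": [0,0,0],"turn": 0},{"gripper": -0.56,"offset": [0,0,0],"turn": 0},{"gripper": -0.56,"offset": [0,0,0],"turn": 0},{"gripper": -0.56,"offset": [0,0,0],"turn": 0}])

```text
t: 19.55
tcp_pos: [0.5049, 0.3353, 0.0082]
orientation: [0.997, -0.067, 0.046, 0.001]
force: [0.4, -0.2, -0.0]
finger_gap: 0.0196
```

Emit:
move_arm(steps=[{"gripper": -0.56,"offset": [0,0,0.015],"turn": 0},{"gripper": -0.56,"offset": [0,0,0.03],"turn": 0},{"gripper": -0.56,"offset": [0,0,0.04],"turn": 0},{"gripper": -0.2,"offset": [0.005,-0.005,0.03],"turn": 0},{"gripper": -0.2,"offset": [0.02,-0.027,0],"turn": -0.03},{"gripper": -0.2,"offset": [0.02,-0.027,0],"turn": -0.03},{"gripper": -0.2,"offset": [0.02,-0.027,0],"turn": -0.03},{"gripper": -0.2,"offset": [0.02,-0.027,0],"turn": -0.03},{"gripper": -0.2,"offset": [0.015,-0.025,0],"turn": -0.03},{"gripper": -0.2,"offset": [0,0,0],"turn": 0}])

```text
t: 20.55
tcp_pos: [0.6075, 0.1939, 0.1401]
orientation: [0.993, -0.104, 0.049, 0.0]
force: [0.7, -0.5, 0.4]
finger_gap: 0.0369
```

Run:
```python
from h import *; from rig import vision
d=vision.get_image("wrist");cv2.imwrite("pics/w9.png",d["frame"][:,:,::-1])
e=vision.get_image("top");crop(e["frame"],120,130,110,110,5,"pics/t7.png")
tilt();go(.6085,.191,.0035,-.212)
print(proj(d,[[.568,.1996,.008],[.649,.182,.008]]).round(1))
```

```text
tilt toolz xy [ 0.0964 -0.0074] q [ 0.9937 -0.101   0.0484 -0.0012]
t 20.65 pos [0.6054 0.1987 0.14  ] yaw -0.203 gap 0.0366 F [-0.2 -0.3 -0. ]
offset [ 0.0031 -0.0077 -0.1365] turn -0.018 j [-0.33  0.49 -0.14  1.72  0.15  0.85 -2.32]
[[321.7 252.3]
 [322.6 156.1]]
```

View pics/w9.png

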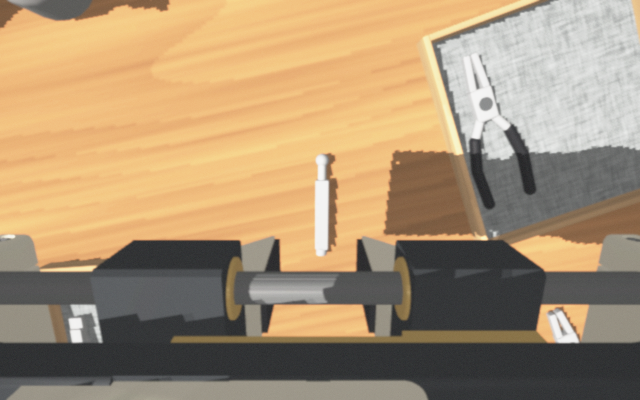

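View pics/t7.png

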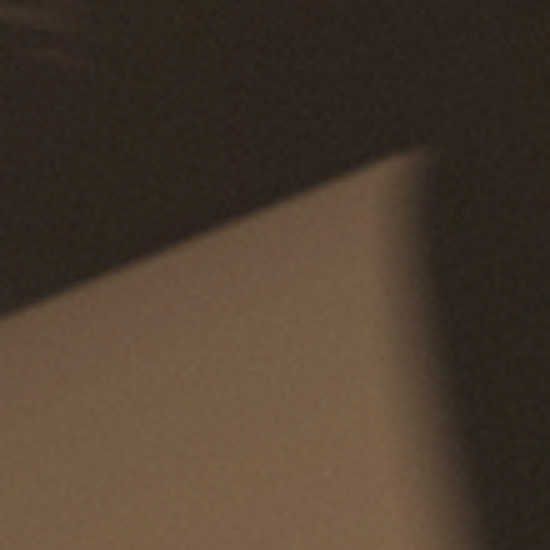

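Emit:
move_arm(steps=[{"gripper": -0.2,"offset": [0.002,-0.007,-0.04],"turn": -0.01},{"gripper": -0.2,"offset": [0,0,-0.045],"turn": 0},{"gripper": -0.2,"offset": [0,0,-0.02],"turn": 0},{"gripper": -0.2,"offset": [0,0,0],"turn": 0}])

```text
t: 21.05
tcp_pos: [0.6058, 0.1996, 0.0363]
orientation: [0.994, -0.099, 0.05, -0.005]
force: [-0.2, -0.3, -0.0]
finger_gap: 0.0369
```

```bash
python3 -c "
from h import *
tilt();go(.607,.191,.0035,-.212)"
```

```text
tilt toolz xy [ 0.1007 -0.0004] q [ 0.9938 -0.0995  0.0502 -0.0048]
t 21.05 pos [0.6058 0.1996 0.0363] yaw -0.201 gap 0.0369 F [-0.2 -0.3 -0. ]
offset [ 0.0012 -0.0086 -0.0328] turn -0.023 j [-0.34  0.62 -0.12  1.81  0.19  0.64 -2.36]
```

Emit:
move_arm(steps=[{"gripper": -0.2,"offset": [0.001,-0.009,-0.005],"turn": -0.03},{"gripper": -0.2,"offset": [0,0,-0.012],"turn": 0},{"gripper": -0.2,"offset": [0,0,0],"turn": 0}])

```text
t: 21.35
tcp_pos: [0.607, 0.1934, 0.0212]
orientation: [0.993, -0.106, 0.051, -0.006]
force: [-0.8, -0.6, 0.3]
finger_gap: 0.0366
```

```bash
python3 -c "
from h import *
tilt();go(.607,.191,.0035,-.212)"
```

```text
tilt toolz xy [0.103  0.0009] q [ 0.9931 -0.1058  0.0512 -0.0059]
t 21.35 pos [0.607  0.1934 0.0212] yaw -0.213 gap 0.0366 F [-0.8 -0.6  0.3]
offset [-0.     -0.0024 -0.0177] turn 0.003 j [-0.34  0.64 -0.11  1.82  0.19  0.6  -2.36]
```

Emit:
move_arm(steps=[{"gripper": -0.2,"offset": [-0.001,-0.002,-0.01],"turn": 0},{"gripper": -0.2,"offset": [0,0,-0.006],"turn": 0},{"gripper": -0.2,"offset": [0,0,0],"turn": 0}])

```text
t: 21.65
tcp_pos: [0.6072, 0.1918, 0.0057]
orientation: [0.993, -0.106, 0.053, -0.007]
force: [0.4, 0.3, 1.1]
finger_gap: 0.0367
```

Emit:
move_arm(steps=[{"gripper": -0.2,"offset": [-0.001,0,-0.0025],"turn": 0},{"gripper": -0.2,"offset": [0,0,0],"turn": 0},{"gripper": -0.9,"offset": [0,0,0],"turn": 0},{"gripper": -1,"offset": [0,0,0],"turn": 0},{"gripper": -1,"offset": [0,0,0],"turn": 0},{"gripper": -1,"offset": [0,0,0],"turn": 0},{"gripper": -1,"offset": [0,0,0],"turn": 0}], force=25)

```text
t: 22.35
tcp_pos: [0.6067, 0.1921, 0.0038]
orientation: [0.993, -0.106, 0.053, -0.007]
force: [0.1, -0.4, -1.2]
finger_gap: 0.0105
```

```bash
python3 -c "
from h import *
tilt();go(.512,.384,.128,-.12)"
```

```text
tilt toolz xy [0.107  0.0026] q [ 0.9929 -0.1058  0.0531 -0.007 ]
t 22.35 pos [0.6067 0.1921 0.0038] yaw -0.214 gap 0.0105 F [ 0.1 -0.4 -1.2]
offset [-0.0947  0.1919  0.1242] turn 0.187 j [-0.34  0.66 -0.1   1.84  0.2   0.56 -2.37]
```

Emit:
move_arm(steps=[{"gripper": -1,"offset": [0,0,0.02],"turn": 0},{"gripper": -1,"offset": [0,0,0.04],"turn": 0},{"gripper": -1,"offset": [0,0.01,0.04],"turn": 0.02},{"gripper": -1,"offset": [-0.014,0.027,0.01],"turn": 0.04},{"gripper": -1,"offset": [-0.014,0.027,0],"turn": 0.04},{"gripper": -1,"offset": [-0.014,0.027,0],"turn": 0.04},{"gripper": -1,"offset": [-0.014,0.027,0],"turn": 0.04},{"gripper": -1,"offset": [-0.014,0.027,0],"turn": 0.04},{"gripper": -1,"offset": [-0.014,0.027,0],"turn": 0.04},{"gripper": -1,"offset": [-0.012,0.02,0],"turn": 0.02},{"gripper": -1,"offset": [0,0,0],"turn": 0}])

```text
t: 23.45
tcp_pos: [0.5053, 0.3885, 0.1186]
orientation: [0.998, -0.035, 0.052, -0.011]
force: [-0.3, 0.4, -0.4]
finger_gap: 0.0107
```

Run:
```python
from h import *; from rig import vision
d=vision.get_image("wrist");cv2.imwrite("pics/w10.png",d["frame"][:,:,::-1])
tilt();go(.509,.385,.009,-.09)
```

```text
tilt toolz xy [0.1059 0.0163] q [ 0.9979 -0.0364  0.0527 -0.0101]
t 23.5 pos [0.5065 0.3866 0.1185] yaw -0.074 gap 0.0104 F [-0.6 -0.7 -1.5]
offset [ 0.0025 -0.0016 -0.1095] turn -0.032 j [-0.65  0.52 -0.17  1.74  0.21  0.81 -2.58]
```

View pics/w10.png

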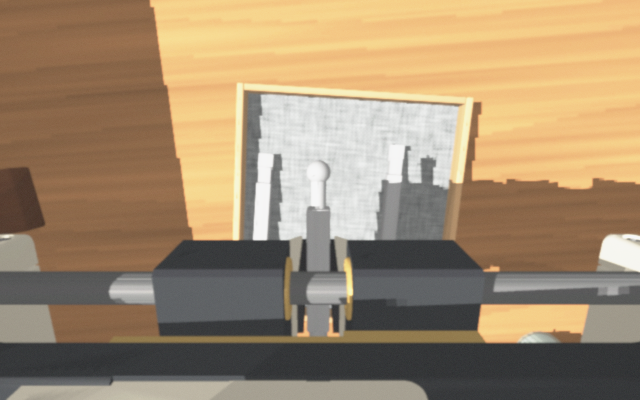

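Emit:
move_arm(steps=[{"gripper": -1,"offset": [0.002,-0.002,-0.04],"turn": -0.03},{"gripper": -1,"offset": [0,0,-0.04],"turn": 0},{"gripper": -1,"offset": [0,0,0],"turn": 0}])

```text
t: 23.8
tcp_pos: [0.5117, 0.382, 0.0385]
orientation: [0.997, -0.046, 0.055, -0.01]
force: [-0.8, -0.5, -0.6]
finger_gap: 0.0105
```

```bash
python3 -c "
from h import *
tilt();go(.509,.385,.009,-.09)"
```

```text
tilt toolz xy [0.1105 0.015 ] q [ 0.9974 -0.0459  0.0549 -0.01  ]
t 23.8 pos [0.5117 0.382  0.0385] yaw -0.093 gap 0.0105 F [-0.8 -0.5 -0.6]
offset [-0.0027  0.003  -0.0295] turn 0.007 j [-0.67  0.62 -0.14  1.81  0.24  0.65 -2.63]
```

Emit:
move_arm(steps=[{"gripper": -1,"offset": [-0.003,0.003,-0.015],"turn": 0},{"gripper": -1,"offset": [0,0,-0.008],"turn": 0},{"gripper": -1,"offset": [0,0,0],"turn": 0}])

```text
t: 24.1
tcp_pos: [0.5121, 0.3824, 0.0178]
orientation: [0.997, -0.048, 0.056, -0.009]
force: [0.2, 0.2, -0.6]
finger_gap: 0.0102
```

Emit:
move_arm(steps=[{"gripper": -1,"offset": [-0.001,0.002,-0.005],"turn": 0},{"gripper": -1,"offset": [0,0,-0.003],"turn": 0},{"gripper": -1,"offset": [0,0,0],"turn": 0}])

```text
t: 24.4
tcp_pos: [0.5135, 0.3848, 0.0127]
orientation: [0.997, -0.049, 0.058, -0.011]
force: [0.1, -0.0, -1.0]
finger_gap: 0.0107
```

Emit:
move_arm(steps=[{"gripper": -1,"offset": [-0.001,0,-0.003],"turn": 0},{"gripper": -1,"offset": [0,0,-0.001],"turn": 0},{"gripper": -1,"offset": [0,0,0],"turn": 0}])

```text
t: 24.7
tcp_pos: [0.5129, 0.3852, 0.0094]
orientation: [0.997, -0.049, 0.058, -0.011]
force: [0.3, -0.3, -0.7]
finger_gap: 0.0103
```

Emit:
move_arm(steps=[{"gripper": -1,"offset": [0,0,-0.0012],"turn": 0},{"gripper": -1,"offset": [0,0,0],"turn": 0},{"gripper": -0.56,"offset": [0,0,0],"turn": 0},{"gripper": -0.56,"offset": [0,0,0],"turn": 0},{"gripper": -0.56,"offset": [0,0,0],"turn": 0}])

```text
t: 25.2
tcp_pos: [0.5132, 0.3856, 0.0089]
orientation: [0.997, -0.049, 0.059, -0.012]
force: [-0.1, 0.6, 0.1]
finger_gap: 0.0198
```

Emit:
move_arm(steps=[{"gripper": -0.56,"offset": [0,0,0.015],"turn": 0},{"gripper": -0.56,"offset": [0,0,0.03],"turn": 0},{"gripper": -0.56,"offset": [0,0,0.045],"turn": 0},{"gripper": -0.2,"offset": [0,-0.01,0.03],"turn": 0},{"gripper": -0.1,"offset": [-0.007,-0.035,0],"turn": 0.06},{"gripper": -0.1,"offset": [-0.007,-0.035,0],"turn": 0.06},{"gripper": -0.1,"offset": [-0.007,-0.035,0],"turn": 0.06},{"gripper": -0.1,"offset": [-0.007,-0.035,0],"turn": 0.06},{"gripper": -0.1,"offset": [-0.007,-0.035,0],"turn": 0.06},{"gripper": -0.1,"offset": [-0.007,-0.035,0],"turn": 0.06},{"gripper": -0.1,"offset": [-0.007,-0.035,0],"turn": 0.06},{"gripper": -0.1,"offset": [-0.007,-0.035,0],"turn": 0.06},{"gripper": -0.1,"offset": [-0.007,-0.035,0],"turn": 0.06},{"gripper": -0.1,"offset": [-0.007,-0.035,0],"turn": 0.07},{"gripper": -0.1,"offset": [-0.005,-0.025,0],"turn": 0.06},{"gripper": -0.1,"offset": [0,0,0],"turn": 0}])

```text
t: 26.8
tcp_pos: [0.4347, -0.01, 0.1509]
orientation: [0.989, 0.127, 0.065, -0.025]
force: [-0.1, 0.2, 0.4]
finger_gap: 0.0413
```

Run:
```python
from h import *; from rig import vision
d=vision.get_image("wrist");cv2.imwrite("pics/w11.png",d["frame"][:,:,::-1])
e=vision.get_image("top");crop(e["frame"],120,130,110,110,5,"pics/t8.png")
tilt();go(.4375,-.002,.0035,.255)
print(proj(d,[[.4375,-.002,.01],[.472,.007,.007]]).round(1))
```

```text
tilt toolz xy [0.1222 0.0669] q [ 0.9893  0.128   0.065  -0.0254]
t 26.9 pos [ 0.4356 -0.007   0.151 ] yaw 0.255 gap 0.0415 F [-0.1  0.8 -0. ]
offset [ 0.0019  0.005  -0.1475] turn -0.0 j [ 0.16  0.17 -0.24  2.19 -0.03  0.66 -1.37]
[[314.9 205.6]
 [315.1 164.5]]
```

View pics/w11.png

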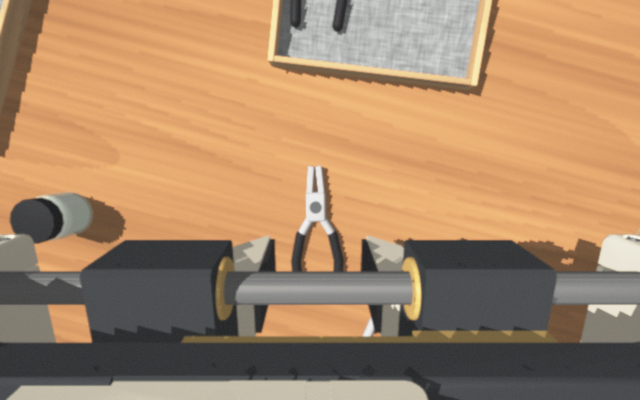

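View pics/t8.png

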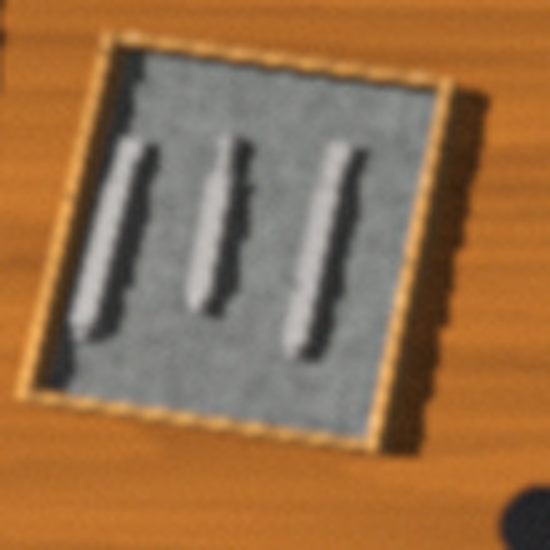

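Emit:
move_arm(steps=[{"gripper": -0.1,"offset": [0.001,0.005,-0.04],"turn": 0},{"gripper": -0.1,"offset": [0,0,-0.045],"turn": 0},{"gripper": -0.1,"offset": [0,0,-0.025],"turn": 0},{"gripper": -0.1,"offset": [0,0,0],"turn": 0}])

```text
t: 27.3
tcp_pos: [0.4415, 0.0038, 0.0419]
orientation: [0.989, 0.13, 0.071, -0.026]
force: [-0.8, 0.3, 0.2]
finger_gap: 0.0417
```

```bash
python3 -c "
from h import *
tilt();go(.4372,-.002,.004,.255)"
```

```text
tilt toolz xy [0.1326 0.07  ] q [ 0.9886  0.1304  0.0705 -0.0261]
t 27.3 pos [0.4415 0.0038 0.0419] yaw 0.26 gap 0.0417 F [-0.8  0.3  0.2]
offset [-0.0043 -0.0058 -0.0379] turn -0.01 j [ 0.08  0.38 -0.2   2.3   0.06  0.33 -1.46]
```

Emit:
move_arm(steps=[{"gripper": -0.1,"offset": [-0.004,-0.006,-0.012],"turn": -0.01},{"gripper": -0.1,"offset": [-0.002,0,-0.015],"turn": 0},{"gripper": -0.1,"offset": [0,0,0],"turn": 0}])

```text
t: 27.6
tcp_pos: [0.438, 0.0017, 0.0171]
orientation: [0.988, 0.13, 0.072, -0.027]
force: [-0.4, 0.6, 0.5]
finger_gap: 0.0414
```

```bash
python3 -c "
from h import *
tilt();go(.4372,-.002,.004,.255)"
```

```text
tilt toolz xy [0.1352 0.0716] q [ 0.9885  0.1305  0.0719 -0.0267]
t 27.6 pos [0.438  0.0017 0.0171] yaw 0.26 gap 0.0414 F [-0.4  0.6  0.5]
offset [-0.0008 -0.0037 -0.0131] turn -0.01 j [ 0.07  0.43 -0.19  2.33  0.07  0.25 -1.47]
```

Emit:
move_arm(steps=[{"gripper": -0.1,"offset": [-0.001,-0.004,-0.006],"turn": -0.01},{"gripper": -0.1,"offset": [0,0,-0.004],"turn": 0},{"gripper": -0.1,"offset": [0,0,0],"turn": 0}])

```text
t: 27.9
tcp_pos: [0.4396, -0.0012, 0.0097]
orientation: [0.989, 0.129, 0.074, -0.026]
force: [0.4, 0.1, -0.9]
finger_gap: 0.0409
```

Emit:
move_arm(steps=[{"gripper": -0.1,"offset": [-0.003,-0.001,-0.004],"turn": 0},{"gripper": -0.1,"offset": [0,0,-0.001],"turn": 0},{"gripper": -0.1,"offset": [0,0,0],"turn": 0}])

```text
t: 28.2
tcp_pos: [0.4371, -0.0023, 0.0052]
orientation: [0.989, 0.129, 0.075, -0.026]
force: [0.5, -0.3, 0.5]
finger_gap: 0.041
```

Emit:
move_arm(steps=[{"gripper": -0.1,"offset": [0,0,-0.0012],"turn": 0},{"gripper": -0.1,"offset": [0,0,0],"turn": 0},{"gripper": -0.8,"offset": [0,0,0],"turn": 0},{"gripper": -0.9,"offset": [0,0,0],"turn": 0},{"gripper": -0.9,"offset": [0,0,0],"turn": 0},{"gripper": -0.9,"offset": [0,0,0],"turn": 0},{"gripper": -0.9,"offset": [0,0,0],"turn": 0}])

```text
t: 28.9
tcp_pos: [0.4372, -0.0023, 0.004]
orientation: [0.989, 0.129, 0.075, -0.026]
force: [-0.1, 0.2, -0.7]
finger_gap: 0.0165
```

```bash
python3 -c "
from h import *
tilt();go(.6725,-.039,.12,.134)"
```

```text
tilt toolz xy [0.1417 0.0715] q [ 0.9885  0.1285  0.0751 -0.0264]
t 28.9 pos [ 0.4372 -0.0023  0.004 ] yaw 0.256 gap 0.0165 F [-0.1  0.2 -0.7]
offset [ 0.2353 -0.0367  0.116 ] turn -0.244 j [ 0.07  0.46 -0.17  2.35  0.08  0.2  -1.47]
```

Emit:
move_arm(steps=[{"gripper": -0.9,"offset": [0,0,0.02],"turn": 0},{"gripper": -0.9,"offset": [0,0,0.04],"turn": 0},{"gripper": -0.9,"offset": [0.005,0,0.04],"turn": 0},{"gripper": -0.9,"offset": [0.025,-0.005,0.01],"turn": -0.03},{"gripper": -0.9,"offset": [0.03,-0.005,0],"turn": -0.03},{"gripper": -0.9,"offset": [0.03,-0.005,0],"turn": -0.03},{"gripper": -0.9,"offset": [0.03,-0.005,0],"turn": -0.03},{"gripper": -0.9,"offset": [0.03,-0.005,0],"turn": -0.03},{"gripper": -0.9,"offset": [0.03,-0.005,0],"turn": -0.03},{"gripper": -0.9,"offset": [0.03,-0.005,0],"turn": -0.03},{"gripper": -0.9,"offset": [0.02,0,0],"turn": -0.03},{"gripper": -0.9,"offset": [0,0,0],"turn": 0}])

```text
t: 30.1
tcp_pos: [0.671, -0.0397, 0.1174]
orientation: [0.995, 0.067, 0.074, -0.021]
force: [-1.2, 0.1, -1.8]
finger_gap: 0.0163
```

Run:
```python
from h import *; from rig import vision
d=vision.get_image("wrist");cv2.imwrite("pics/w12.png",d["frame"][:,:,::-1])
tilt();go(.6735,-.039,.009,.134)
```

```text
tilt toolz xy [0.1423 0.0522] q [ 0.9949  0.067   0.0729 -0.0213]
t 30.15 pos [ 0.6694 -0.04    0.117 ] yaw 0.132 gap 0.0167 F [-0.4 -0.3 -0.8]
offset [ 0.0041  0.001  -0.108 ] turn 0.004 j [ 0.12  0.54 -0.16  1.7   0.04  0.76 -1.48]
```

View pics/w12.png

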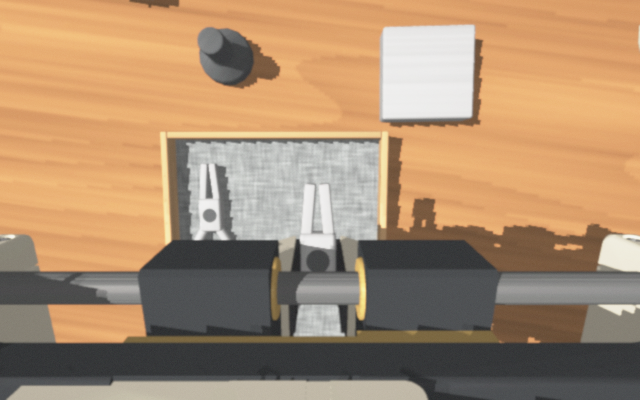

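Run:
```python
from h import *; from rig import vision
d=vision.get_image("wrist")
for dz in(-.01,-.005,0,.005): print(dz,proj(d,[[.7045,-.0352,.119+dz],[.669,-.04,.123]]).round(1).tolist())
e=vision.get_image("scene");p=proj(e,[.67,-.04,.12])[0].astype(int);print(p)
crop(e["frame"],max(p[0]-70,0),max(p[1]-60,0),140,110,5,"pics/s3.png")
```

```text
-0.01 [[317.9, 181.3], [316.7, 260.1]]
-0.005 [[317.5, 181.9], [316.7, 260.1]]
0 [[317.2, 182.5], [316.7, 260.1]]
0.005 [[316.8, 183.2], [316.7, 260.1]]
[311 267]
```

View pics/s3.png

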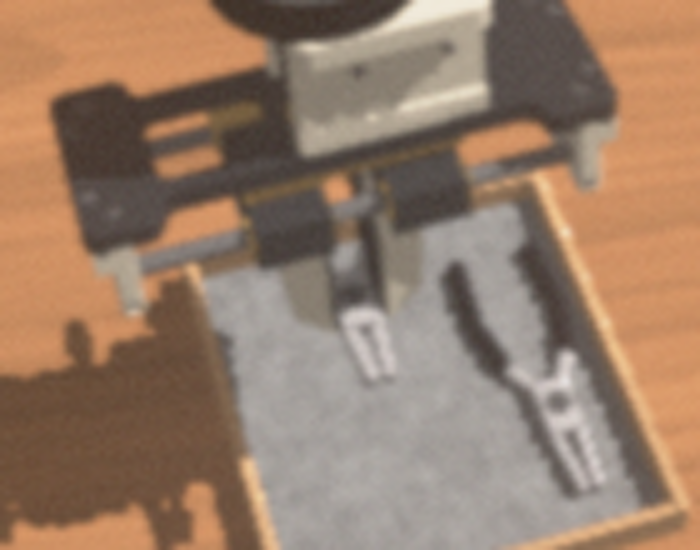

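Emit:
move_arm(steps=[{"gripper": -0.9,"offset": [0.003,0.001,-0.04],"turn": 0},{"gripper": -0.9,"offset": [0,0,-0.03],"turn": 0},{"gripper": -0.9,"offset": [0,0,0],"turn": 0}])

```text
t: 30.55
tcp_pos: [0.6685, -0.039, 0.0474]
orientation: [0.995, 0.068, 0.073, -0.021]
force: [-0.0, -0.9, -0.4]
finger_gap: 0.0163
```

```bash
python3 -c "
from h import *
tilt();go(.6735,-.039,.009,.134)"
```

```text
tilt toolz xy [0.1425 0.052 ] q [ 0.9948  0.0676  0.0731 -0.0212]
t 30.55 pos [ 0.6685 -0.039   0.0474] yaw 0.133 gap 0.0163 F [-0.  -0.9 -0.4]
offset [ 0.005  -0.     -0.0384] turn 0.002 j [ 0.11  0.63 -0.15  1.76  0.06  0.62 -1.49]
```

Emit:
move_arm(steps=[{"gripper": -0.9,"offset": [0.004,0,-0.018],"turn": 0},{"gripper": -0.9,"offset": [0,0,-0.01],"turn": 0},{"gripper": -0.9,"offset": [0,0,0],"turn": 0}])

```text
t: 30.85
tcp_pos: [0.6715, -0.039, 0.0218]
orientation: [0.995, 0.068, 0.073, -0.021]
force: [0.3, 0.7, -0.6]
finger_gap: 0.0164
```

Emit:
move_arm(steps=[{"gripper": -0.9,"offset": [0,0,-0.007],"turn": 0},{"gripper": -0.9,"offset": [0,0,-0.003],"turn": 0},{"gripper": -0.9,"offset": [0,0,0],"turn": 0}])

```text
t: 31.15
tcp_pos: [0.6726, -0.0391, 0.0144]
orientation: [0.995, 0.068, 0.075, -0.021]
force: [0.5, -0.2, -1.1]
finger_gap: 0.0164
```

Emit:
move_arm(steps=[{"gripper": -0.9,"offset": [0,0,-0.003],"turn": 0},{"gripper": -0.9,"offset": [0,0,-0.0015],"turn": 0},{"gripper": -0.9,"offset": [0,0,0],"turn": 0}])

```text
t: 31.45
tcp_pos: [0.6732, -0.0391, 0.0106]
orientation: [0.995, 0.068, 0.076, -0.021]
force: [-0.1, -0.2, -1.1]
finger_gap: 0.0163
```

Emit:
move_arm(steps=[{"gripper": -0.9,"offset": [0,0,-0.0015],"turn": 0},{"gripper": -0.9,"offset": [0,0,0],"turn": 0}])

```text
t: 31.65
tcp_pos: [0.6735, -0.0391, 0.0092]
orientation: [0.995, 0.068, 0.076, -0.021]
force: [-0.7, 0.3, -0.1]
finger_gap: 0.0166
```

Emit:
move_arm(steps=[{"gripper": -0.4,"offset": [0,0,0],"turn": 0},{"gripper": -0.4,"offset": [0,0,0],"turn": 0},{"gripper": -0.4,"offset": [0,0,0],"turn": 0},{"gripper": -0.4,"offset": [0,0,0.015],"turn": 0},{"gripper": -0.4,"offset": [0,0,0.03],"turn": 0},{"gripper": -0.4,"offset": [0,0,0.045],"turn": 0},{"gripper": -0.4,"offset": [0,0,0.045],"turn": 0},{"gripper": -0.4,"offset": [-0.03,-0.03,0.02],"turn": 0},{"gripper": -0.4,"offset": [-0.03,-0.04,0],"turn": 0},{"gripper": -0.4,"offset": [-0.03,-0.04,0],"turn": 0},{"gripper": -0.4,"offset": [-0.03,-0.04,0],"turn": 0},{"gripper": -0.4,"offset": [-0.03,-0.04,0],"turn": 0},{"gripper": -0.4,"offset": [-0.03,-0.04,0],"turn": 0},{"gripper": -0.4,"offset": [-0.03,-0.04,0],"turn": 0},{"gripper": -0.4,"offset": [-0.03,-0.04,0],"turn": 0},{"gripper": -0.4,"offset": [-0.03,-0.04,0],"turn": 0},{"gripper": -0.4,"offset": [-0.02,-0.04,0],"turn": 0},{"gripper": -0.4,"offset": [0,-0.03,0],"turn": 0},{"gripper": -0.4,"offset": [0,0,0],"turn": 0}])

```text
t: 33.55
tcp_pos: [0.3754, -0.4632, 0.1923]
orientation: [0.994, 0.071, 0.086, -0.015]
force: [0.9, -0.5, 0.6]
finger_gap: 0.0272
```

Run:
```python
from h import *; from rig import vision,bot
d=vision.get_image("top");e=vision.get_image("scene")
cv2.imwrite("pics/tf.png",d["frame"][:,:,::-1]);cv2.imwrite("pics/sf.png",e["frame"][:,:,::-1])
crop(d["frame"],270,70,120,110,5,"pics/tf2.png")
crop(e["frame"],270,230,120,110,5,"pics/sf2.png")
s=bot.read_state();print(s["tcp_pos"],s["t"])
```

```text
[ 0.37678401 -0.45911608  0.1919611 ] 33.65
```

View pics/tf.png

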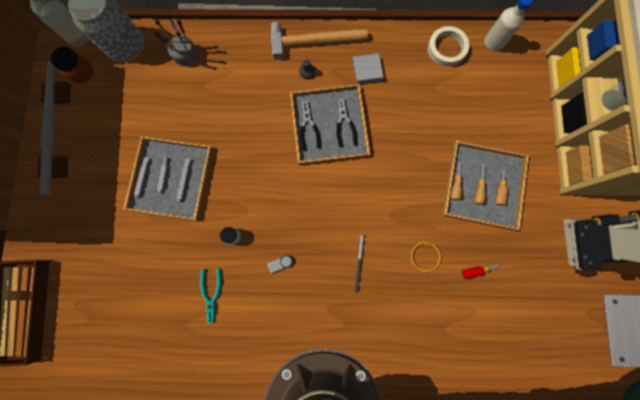

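View pics/tf2.png

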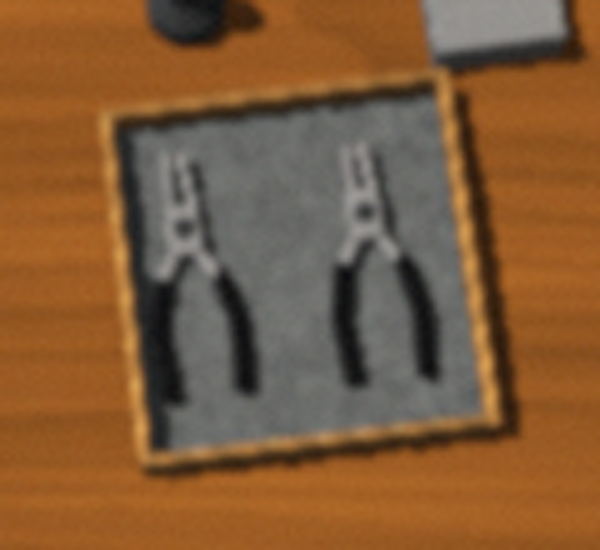

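View pics/sf.png

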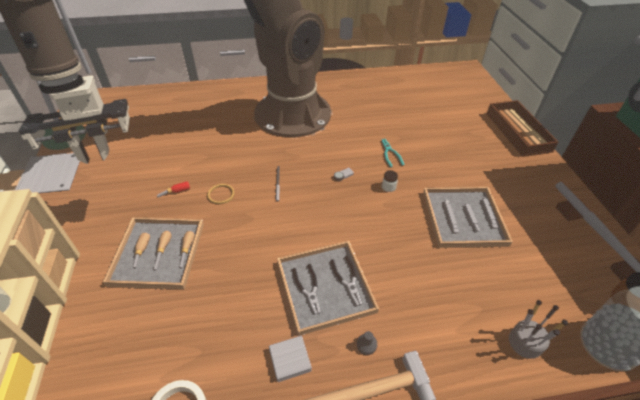

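View pics/sf2.png

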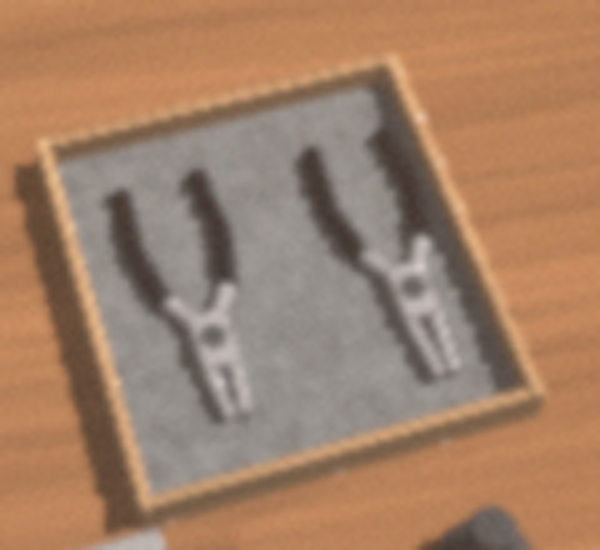

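All five tools lie flat in their own trays: punches at (163,175) and (185,180), pliers at (345,120), gravers at (481,187) and (502,187). The jar at (231,236) and the turquoise and red look-alikes haven't moved.

```bash
python3 -c "
from rig import workorder
print(workorder.finish_job())"
```

```text
the job is handed in; nothing more can be done
None
```

All five tools are back in their matching trays, and I handed the job in at about 34 s of the 112 s allowed. Each was lowered until it touched or sat within about 1 mm of the tray floor before the gripper opened.

- **Last look:** the top and scene pictures show the gravers in the right tray, the punches in the left tray and the pliers in the far tray. All lie flat on the felt, clear of the rims and of the tools already there. The flux jar, the turquoise pliers and the red graver are where they started.
- **Forces:** the wrist force readings I saw stayed below about 6 N.
- **Off nominal:** the gripper slowly tilted over the run, to about 9–10° by the end. The tilt was nearly the same when picking up and setting down each tool, so they still landed level. I laid `punch_ball` about 2° off the tray's axis, to keep the last joint away from its limit.
- **Not checked by picture:** the wrist picture could not show whether the pliers were held level, so I relied on the tilt readings. The final pictures show them flat.

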